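# Find the fullest pin tin by hefting

## Robot

A 6-joint arm with a two-finger parallel gripper is mounted at the origin on the work surface. World frame = base frame: x ahead of the robot, y to its left, z up, the work surface at z = 0. Lengths are in m, angles in degrees, forces in N, time in s.
With the tool pointing down it reaches from about 0.25 to 0.725 m from the base axis. Payload 9.7 kg.
Tool frame: the origin (TCP) lies midway between the tips of the shut fingers; the grasp point (between the pads) lies 19 mm behind it; z points along the fingers, y is the line along which they close (so a half turn about z gives the same grasp; the last joint's range is limited). The gripper opens to 85 mm and grips with 20 to 120 N. Pads are 22 mm wide; open, the fingers measure 114 mm over their backs; the gripper's body (76 mm by 85 mm) begins 54 mm behind the grasp point. The pads swing forward as they close: fully open they stand 13 mm farther back than shut.
Start: joints at [64.802, 4.979, 10.078, 95.1, 0, 90], TCP at [0.234, 0.498, 0.231] pointing down, gripper open.
Joint ranges: [-179.16, 179.16], [-48.56, 103.87], [-65.8, 70.77], [-126.05, 130.52], [-82.76, 87.17], [-180, 180]. Speed limits (degrees/s): [127.2, 127.2, 147.25, 180, 180, 180].

## Interface

Orientations are given as [roll, pitch, yaw] about the fixed x, y, z axes, in that order (R = Rz(yaw) Ry(pitch) Rx(roll)).
In Python, from workcell import * gives the robot as it stands.
- The arm moves only by the tool servo_tool, never from a script. Its argument "moves" is a list of rows, each a list of 4 numbers: the shift along the world's x, y, z in shares of 80 cm (1.0 is 80 cm), then the turn about the world's z in shares of 60 degrees (1.0 is 60 degrees). A call has 1 to 20 rows; each row is the pose to reach, as a shift and turn from the pose commanded when the call began; what a row does not reach only later rows make up. A row lasts 1/12 s, in which the tool goes at most 41.7 mm and 7.16 degrees, less where a joint would pass 70% of its speed; a pose out of reach is approached as far as the arm can. A call with a gripper value outside its range is refused whole. "claw" is the closure, from 0 (fully open) to 1 (shut), set as the call begins (left out, the last holds). The fingers move at their own pace and stop on an object; "force" is the grip in N (left out, the last holds). Time passes only in rows, so rows that repeat a pose let the fingers close. It gives the time, the measured TCP pose, the force, the opening and the grip force at its end, in the units of the state.
- get_obs(): the state, without advancing time (a new reading comes with each control period).
- camera(name): name is "side" or "top"; returns the picture (384x512x3 uint8, red, green, blue); there is no depth.
- get_calibration(name): a dict with "fx", "fy", "cx", "cy" (pixels), "rvec" (rotation vector, rad) and "tvec" (3), from world to camera coordinates, as OpenCV has them. Camera axes: x right, y down, z forward; pixel columns grow to the right and rows downward; lengths in m; the calibration is good to about 2 mm. A picture is of the moment at which its call begins. get_calibration takes no time and is no camera call.
- job_done(): hands the job in; it is judged then, once.
The state is a dict: "time": time; "q": joint angles; "qd": joint speeds; "joint_efforts": joint torques, N m; "ee_pos": TCP position; "tcp_rot": TCP orientation; "wrist_force": force on the tool from outside, world axes, zero at the start; "torque": the same for the moment, N m; "opening": finger opening in m; "grasp_force": force on a finger pad.
Only numpy, scipy, OpenCV 4.12 (cv2) and the standard library are available. Lean on these libraries where they do the work, as an engineer would, in place of code of your own. Each camera call takes 0.05 s, during which the arm holds its last target. There are 200 camera calls.

## Task

Three identical closed tins of pins stand on three coasters; find out by feel which is the fullest, that is the heaviest. Working from the robot's left to its right, lift each tin several centimetres clear of its coaster to feel its weight and set it back upright on the middle of its coaster (the last one, at the right, may stay in the hand if it proves the heaviest), then take the heaviest, hold it up still and upright with its underside about 20 cm above the table, and finish while holding it there. Keep the tins upright and leave everything else on the table where it is.

Things in the scene. Friction and masses are not known exactly. Their poses are not given: they have to be found in the camera images.
- tin_a: One of three identical closed round plain metal tins, diameter 58 (59 at the lid), 75 high; origin at centre of underside, z axis up along the tin. Which name stands on which coaster changes from run to run. Tins weigh 0.09 to 0.48 kg, contents do not shift; the heaviest is over 0.13 kg heavier than the others, and only lifting tells which. A grip of 30 N on the sides is fine.
- tin_b: One of three identical closed round plain metal tins, diameter 58 (59 at the lid), 75 high; origin at centre of underside, z axis up along the tin. Which name stands on which coaster changes from run to run. Tins weigh 0.09 to 0.48 kg, contents do not shift; the heaviest is over 0.13 kg heavier than the others, and only lifting tells which. A grip of 30 N on the sides is fine.
- tin_c: One of three identical closed round plain metal tins, diameter 58 (59 at the lid), 75 high; origin at centre of underside, z axis up along the tin. Which name stands on which coaster changes from run to run. Tins weigh 0.09 to 0.48 kg, contents do not shift; the heaviest is over 0.13 kg heavier than the others, and only lifting tells which. A grip of 30 N on the sides is fine.
- coaster_left: Flat round cork coaster fixed to the table, diameter 84, 4 thick (its top is 4 above the table); origin at centre of underside, on the table. It is the left one of three in a row across the table, seen from the robot (robot's left is +y). A tin stands on it at the start, centred within about 6.
- coaster_middle: Flat round cork coaster fixed to the table, diameter 84, 4 thick (its top is 4 above the table); origin at centre of underside, on the table. It is the middle one of three in a row across the table, seen from the robot (robot's left is +y). A tin stands on it at the start, centred within about 6.
- coaster_right: Flat round cork coaster fixed to the table, diameter 84, 4 thick (its top is 4 above the table); origin at centre of underside, on the table. It is the right one of three in a row across the table, seen from the robot (robot's left is +y). A tin stands on it at the start, centred within about 6.
- spool_tall: Blue sewing-thread spool standing on end, diameter 32, height 58, origin at centre of underside; stands between the left and middle coasters. Bystander.
- spool_tall2: Dark red thread spool standing on end, same size (diameter 32, height 58), origin at centre of underside; stands between the middle and right coasters. Bystander.
- pin_box: Open blue plastic pin box, 75 x 110, 22 high, with glass-headed pins; origin at centre of underside; beyond the tins. Bystander.
- hoop: Wooden embroidery hoop lying flat, outer diameter 130, 10 high; origin at its centre, underside; beyond the tins. Bystander.
- tape_roll: Rolled turquoise measuring tape lying flat, diameter 64, 16 high; origin at centre of underside; beyond the tins. Bystander.
- button_jar: Clear glass jar with a white cap, diameter 70, 85 high; origin at centre of underside; far right. Bystander.
- shears: Dressmaking shears with black handles lying flat, about 215 long, 12 high; origin at table height near the pivot; far left. Bystander.
Not all that is in view belongs to the job. What is shaped like the tin_b but green or purple is not meant.

How it is judged (in metres and radians):
On the way, in this order (a step that is already met when the one before it is completed fails the run):
1. the tin from the left coaster is held, its underside at least 30 mm above the table, while the other two coasters have their tins (not ((horizontal distance between tin_a and coaster_left below 0.025 m and height (world z) of tin_a below 0.012 m) or (horizontal distance between tin_b and coaster_left below 0.025 m and height (world z) of tin_b below 0.012 m) or (horizontal distance between tin_c and coaster_left below 0.025 m and height (world z) of tin_c below 0.012 m)) and ((horizontal distance between tin_a and coaster_middle below 0.025 m and height (world z) of tin_a below 0.012 m) or (horizontal distance between tin_b and coaster_middle below 0.025 m and height (world z) of tin_b below 0.012 m) or (horizontal distance between tin_c and coaster_middle below 0.025 m and height (world z) of tin_c below 0.012 m)) and ((horizontal distance between tin_a and coaster_right below 0.025 m and height (world z) of tin_a below 0.012 m) or (horizontal distance between tin_b and coaster_right below 0.025 m and height (world z) of tin_b below 0.012 m) or (horizontal distance between tin_c and coaster_right below 0.025 m and height (world z) of tin_c below 0.012 m)) and ((height (world z) of tin_a above 0.03 m and contact force between tin_a and the fingers above 0.5 N) or (height (world z) of tin_b above 0.03 m and contact force between tin_b and the fingers above 0.5 N) or (height (world z) of tin_c above 0.03 m and contact force between tin_c and the fingers above 0.5 N))), for 0.2 s.
2. the tin from the middle coaster is held, its underside at least 30 mm above the table, while the other two coasters have their tins (not ((horizontal distance between tin_a and coaster_middle below 0.025 m and height (world z) of tin_a below 0.012 m) or (horizontal distance between tin_b and coaster_middle below 0.025 m and height (world z) of tin_b below 0.012 m) or (horizontal distance between tin_c and coaster_middle below 0.025 m and height (world z) of tin_c below 0.012 m)) and ((horizontal distance between tin_a and coaster_left below 0.025 m and height (world z) of tin_a below 0.012 m) or (horizontal distance between tin_b and coaster_left below 0.025 m and height (world z) of tin_b below 0.012 m) or (horizontal distance between tin_c and coaster_left below 0.025 m and height (world z) of tin_c below 0.012 m)) and ((horizontal distance between tin_a and coaster_right below 0.025 m and height (world z) of tin_a below 0.012 m) or (horizontal distance between tin_b and coaster_right below 0.025 m and height (world z) of tin_b below 0.012 m) or (horizontal distance between tin_c and coaster_right below 0.025 m and height (world z) of tin_c below 0.012 m)) and ((height (world z) of tin_a above 0.03 m and contact force between tin_a and the fingers above 0.5 N) or (height (world z) of tin_b above 0.03 m and contact force between tin_b and the fingers above 0.5 N) or (height (world z) of tin_c above 0.03 m and contact force between tin_c and the fingers above 0.5 N))), for 0.2 s.
3. the tin from the right coaster is held, its underside at least 30 mm above the table, while the other two coasters have their tins (not ((horizontal distance between tin_a and coaster_right below 0.025 m and height (world z) of tin_a below 0.012 m) or (horizontal distance between tin_b and coaster_right below 0.025 m and height (world z) of tin_b below 0.012 m) or (horizontal distance between tin_c and coaster_right below 0.025 m and height (world z) of tin_c below 0.012 m)) and ((horizontal distance between tin_a and coaster_left below 0.025 m and height (world z) of tin_a below 0.012 m) or (horizontal distance between tin_b and coaster_left below 0.025 m and height (world z) of tin_b below 0.012 m) or (horizontal distance between tin_c and coaster_left below 0.025 m and height (world z) of tin_c below 0.012 m)) and ((horizontal distance between tin_a and coaster_middle below 0.025 m and height (world z) of tin_a below 0.012 m) or (horizontal distance between tin_b and coaster_middle below 0.025 m and height (world z) of tin_b below 0.012 m) or (horizontal distance between tin_c and coaster_middle below 0.025 m and height (world z) of tin_c below 0.012 m)) and ((height (world z) of tin_a above 0.03 m and contact force between tin_a and the fingers above 0.5 N) or (height (world z) of tin_b above 0.03 m and contact force between tin_b and the fingers above 0.5 N) or (height (world z) of tin_c above 0.03 m and contact force between tin_c and the fingers above 0.5 N))), for 0.2 s.
At the end, for the whole second after the job is handed in: The heaviest tin is held by the fingers alone, still, within 0.2 rad of upright, underside over 150 mm above the table; the lighter two stand upright, at rest, let go, each within 25 mm of a coaster's centre and pressing on it with under 3 N (only the heaviest weighs more) (((height (world z) of tin_a above 0.15 m and angle between tin_a's own z axis and vertical below 0.2 rad and linear speed of tin_a below 0.03 m/s and angular speed of tin_a below 0.2 rad/s and contact force between tin_a and the fingers above 0.5 N and ((horizontal distance between tin_b and coaster_left below 0.025 m and height (world z) of tin_b below 0.012 m) or (horizontal distance between tin_b and coaster_middle below 0.025 m and height (world z) of tin_b below 0.012 m) or (horizontal distance between tin_b and coaster_right below 0.025 m and height (world z) of tin_b below 0.012 m)) and angle between each of tin_b, tin_c's own z axis and vertical below 0.1 rad and linear speed of each of tin_b, tin_c below 0.02 m/s and contact force between each of tin_b, tin_c and the fingers below 0.1 N and ((horizontal distance between tin_c and coaster_left below 0.025 m and height (world z) of tin_c below 0.012 m) or (horizontal distance between tin_c and coaster_middle below 0.025 m and height (world z) of tin_c below 0.012 m) or (horizontal distance between tin_c and coaster_right below 0.025 m and height (world z) of tin_c below 0.012 m))) or (height (world z) of tin_b above 0.15 m and angle between tin_b's own z axis and vertical below 0.2 rad and linear speed of tin_b below 0.03 m/s and angular speed of tin_b below 0.2 rad/s and contact force between tin_b and the fingers above 0.5 N and ((horizontal distance between tin_a and coaster_left below 0.025 m and height (world z) of tin_a below 0.012 m) or (horizontal distance between tin_a and coaster_middle below 0.025 m and height (world z) of tin_a below 0.012 m) or (horizontal distance between tin_a and coaster_right below 0.025 m and height (world z) of tin_a below 0.012 m)) and angle between each of tin_a, tin_c's own z axis and vertical below 0.1 rad and linear speed of each of tin_a, tin_c below 0.02 m/s and contact force between each of tin_a, tin_c and the fingers below 0.1 N and ((horizontal distance between tin_c and coaster_left below 0.025 m and height (world z) of tin_c below 0.012 m) or (horizontal distance between tin_c and coaster_middle below 0.025 m and height (world z) of tin_c below 0.012 m) or (horizontal distance between tin_c and coaster_right below 0.025 m and height (world z) of tin_c below 0.012 m))) or (height (world z) of tin_c above 0.15 m and angle between tin_c's own z axis and vertical below 0.2 rad and linear speed of tin_c below 0.03 m/s and angular speed of tin_c below 0.2 rad/s and contact force between tin_c and the fingers above 0.5 N and ((horizontal distance between tin_a and coaster_left below 0.025 m and height (world z) of tin_a below 0.012 m) or (horizontal distance between tin_a and coaster_middle below 0.025 m and height (world z) of tin_a below 0.012 m) or (horizontal distance between tin_a and coaster_right below 0.025 m and height (world z) of tin_a below 0.012 m)) and angle between each of tin_a, tin_b's own z axis and vertical below 0.1 rad and linear speed of each of tin_a, tin_b below 0.02 m/s and contact force between each of tin_a, tin_b and the fingers below 0.1 N and ((horizontal distance between tin_b and coaster_left below 0.025 m and height (world z) of tin_b below 0.012 m) or (horizontal distance between tin_b and coaster_middle below 0.025 m and height (world z) of tin_b below 0.012 m) or (horizontal distance between tin_b and coaster_right below 0.025 m and height (world z) of tin_b below 0.012 m)))) and contact force between each of tin_a, tin_b, tin_c and coaster_left below 3 N and contact force between each of tin_a, tin_b, tin_c and coaster_middle below 3 N and contact force between each of tin_a, tin_b, tin_c and coaster_right below 3 N); the arm keeps its last pose, push and grip.
It fails at once if a tin is tipped by more than 0.5 rad (angle between any of tin_a, tin_b, tin_c's own z axis and vertical above 0.5 rad).
It fails at once if a bystander is moved by more than 20 mm (distance of any of spool_tall, spool_tall2, pin_box, hoop, tape_roll, button_jar, shears from where it was at the start of the episode above 0.02 m).
It also fails if it takes over 72 s, if anything falls off the work surface, if the arm or the gripper's body presses on something with over 40 N, if the wrist force passes 120 N, or if a joint passes its speed limit or range.

## Working session

There is one attempt and no reset: what is moved stays moved. The work goes in short steps, Python scripts to look and compute and a tool call to move; the robot and the scene stay as the last step left them, time stands still between calls to the robot, and variables do not carry over. Pictures are saved under pics/ and viewed, at most 10 in all, crops included, and the job is handed in when it is done.

Besides the shell and the picture viewer there is one more tool, called after "Request:" as a command line: name --pt "numbers of a row" for each row, then --argument value for the rest. servo_tool: Moves the arm, as the interface text tells. Its arguments: {"type":"object","properties":{"moves":{"type":"array","items":{"type":"array","items":{"type":"number"}}},"claw":{"type":"number"},"force":{"type":"number"}},"required":["moves"]}

```bash
mkdir -p pics; python3 - <<'E'
from workcell import *
import cv2,numpy as np
a=camera("side");b=camera("top")
cv2.imwrite("pics/side0.png",a[:,:,::-1]);cv2.imwrite("pics/top0.png",b[:,:,::-1])
for n in("side","top"):
    c=get_calibration(n);print(n,c);R,_=cv2.Rodrigues(np.array(c["rvec"]));print(-R.T@np.array(c["tvec"]).ravel())
print(get_obs())
E
```

```text
side {'fx': 417.27872675158767, 'fy': 417.27872675158767, 'cx': 256.1803411223003, 'cy': 192.392689112927, 'rvec': array([ 2.35238633, -0.00582463,  0.0289208 ]), 'tvec': array([-0.57125642,  0.03326144,  1.22809368])}
[ 0.54306377 -0.85536241  0.89949497]
top {'fx': 390.89795449824965, 'fy': 390.89795449824965, 'cx': 248.50730220153895, 'cy': 191.92606443740542, 'rvec': array([ 2.12736019, -2.13509827,  0.22701449]), 'tvec': array([0.00194568, 0.55362232, 1.0957183 ])}
[0.3362688  0.02537643 1.18041491]
{'time': 0.1, 'q': array([ 6.48026096e+01,  5.00785594e+00,  1.00392231e+01,  9.50996827e+01,
       -1.89644587e-04,  8.99998388e+01]), 'qd': array([ 0.0038849 ,  0.02163558,  0.08300719,  0.09563394,  0.05524806,
       -0.08025147]), 'joint_efforts': array([ 1.41052158e-05, -5.21561050e+01,  4.65654874e+01,  1.60372647e-02,
       -2.22968890e-05, -2.34245664e-05]), 'ee_pos': array([0.23406936, 0.4974793 , 0.23065691]), 'tcp_rot': array([-1.79931684e+02,  1.89452204e-04,  1.54802771e+02]), 'wrist_force': array([ 0.28120505, -0.51950254,  0.13616422]), 'torque': array([ 0.01130669, -0.03427054, -0.0788272 ]), 'grasp_force': 0.0, 'opening': 0.08558519751201386}
```

View pics/side0.png

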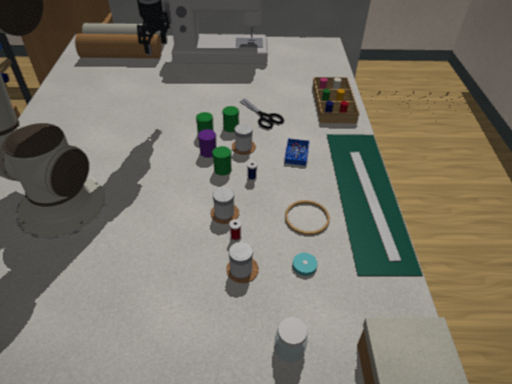

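View pics/top0.png

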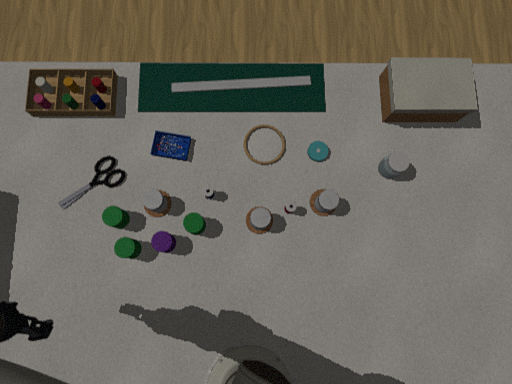

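Candidates in the side view are three plain metal tins on cork coasters at (244,139), (224,204) and (241,260). The look-alikes are green at (205,122), (231,118) and (222,160), and purple at (207,143). They aren't metal and stand on no coaster, so only the three plain ones fit. I'll confirm that in one enlarged crop and measure the coasters.

```bash
cat > h.py <<'E'
import cv2,numpy as np
from workcell import *
def cal(n):
    c=get_calibration(n);R,_=cv2.Rodrigues(np.array(c["rvec"]));t=np.array(c["tvec"]).ravel()
    K=np.array([[c["fx"],0,c["cx"]],[0,c["fy"],c["cy"]],[0,0,1.]]);return K,R,t
def ray(n,px):
    K,R,t=cal(n);px=np.atleast_2d(px).astype(float)
    d=np.c_[px,np.ones(len(px))]@np.linalg.inv(K).T@R;return -R.T@t,d
def onplane(n,px,z):
    o,d=ray(n,px);return o+d*((z-o[2])/d[:,2])[:,None]
def proj(n,P):
    K,R,t=cal(n);p=(np.atleast_2d(P)@R.T+t)@K.T;return p[:,:2]/p[:,2:]
def tri(pa,pb):
    (o1,d1),(o2,d2)=ray("side",pa),ray("top",pb);d1=d1[0];d2=d2[0]
    s=np.linalg.lstsq(np.c_[d1,-d2],o2-o1,rcond=None)[0]
    a,b=o1+s[0]*d1,o2+s[1]*d2;return (a+b)/2,np.linalg.norm(a-b)
E
python3 - <<'E'
from h import *
S=cv2.imread("pics/side0.png");T=cv2.imread("pics/top0.png")
a=cv2.resize(S[100:290,180:290],None,fx=3,fy=3,interpolation=2);b=cv2.resize(T[165:265,90:350],None,fx=3,fy=3,interpolation=2)
b=cv2.resize(T[180:240,130:350],None,fx=2,fy=2,interpolation=2)
im=np.zeros((570,780,3),np.uint8);im[:570,:330]=a;im[:120,335:335+440]=b
cv2.imwrite("pics/crop.png",im)
for n,I in(("side",S),("top",T)):
    h=cv2.cvtColor(I,cv2.COLOR_BGR2HSV)
    m=cv2.inRange(h,(4,70,50),(22,255,255))
    k,l,st,ce=cv2.connectedComponentsWithStats(m)
    for i in range(1,k):
        x,y,w,hh,A=st[i]
        if 40<A<900:
            ys,xs=np.where(l==i);P=onplane(n,np.c_[xs,ys],.004)[:,:2].astype(np.float32)
            c,r=cv2.minEnclosingCircle(P);print(n,st[i],np.round(c,4),round(2*r,4))
E
```

```text
side [  0  57  27  61 690] [-0.4234  0.6605] 0.5211
side [  5 124  47  25 261] [-0.2074  0.3194] 0.1631
side [232 142  24  13 108] [0.531  0.2701] 0.0829
side [285 200  45  35 365] [ 0.7164 -0.0504] 0.1348
side [211 206  28  18 169] [ 0.4783 -0.037 ] 0.082
side [227 259  31  24 246] [ 0.5327 -0.2325] 0.0836
side [358 332  17  52 455] [ 0.8027 -0.4624] 0.1151
top [379  66  13  56 453] [ 0.8893 -0.4451] 0.194
top [244 125  41  40 308] [ 0.7163 -0.0506] 0.1306
top [310 189  20  27 160] [ 0.5309 -0.2284] 0.0829
top [144 206  20  11  84] [0.5063 0.2864] 0.0646
top [246 207  21  27 141] [ 0.4769 -0.0319] 0.0822
```

View pics/crop.png

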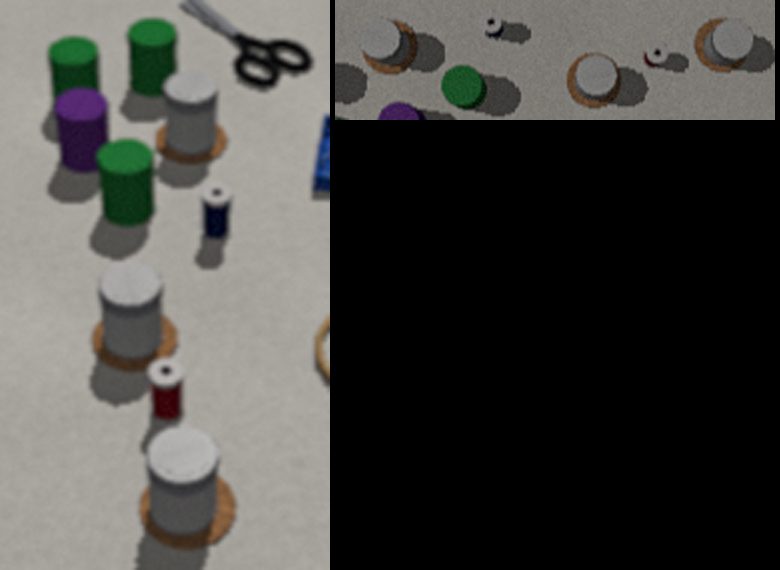

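The crop confirms the three plain grey tins on cork. Their lids are at side crop (191,85), (130,285) and (183,450); the green and purple ones have no coasters. Next I measure the lid centres in both views.

```bash
python3 - <<'E'
from h import *
S=cv2.imread("pics/side0.png");T=cv2.imread("pics/top0.png")
est={"left":(.531,.272),"mid":(.477,-.034),"right":(.532,-.230)}
for k,(x,y) in est.items():
    L={}
    for n,I in(("side",S),("top",T)):
        p=proj(n,[x,y,.079])[0]; u,v=p.astype(int)
        g=cv2.cvtColor(I,cv2.COLOR_BGR2GRAY)[v-17:v+18,u-17:u+18]
        g=cv2.GaussianBlur(g,(0,0),.6)
        hsv=cv2.cvtColor(I,cv2.COLOR_BGR2HSV)[v-17:v+18,u-17:u+18]
        core=np.median(g[15:20,15:20]);tab=np.median(g[np.r_[0:4]])
        m=((g>core-18)&(g>tab+8)).astype(np.uint8)
        kk,l,st,ce=cv2.connectedComponentsWithStats(m)
        i=l[17,17];ys,xs=np.where(l==i);P=onplane(n,np.c_[xs+u-17,ys+v-17],.079)[:,:2].astype(np.float32)
        c,r=cv2.minEnclosingCircle(P);L[n]=ce[i]+[u-17,v-17]
        print(k,n,"core",core,"tab",tab,st[i],"lid centre",np.round(L[n],1),"pred",np.round(p,1),"circ",np.round(c,4),round(2*r,4),"mean",P.mean(0).round(4))
    print(k,"tri",tri(L["side"],L["top"]))
h=cv2.cvtColor(T,cv2.COLOR_BGR2HSV)
# decoys: lids in the top view
for nm,m in(("green",cv2.inRange(h,(50,90,40),(75,255,255))),("purple",cv2.inRange(h,(130,90,30),(155,255,255)))):
    kk,l,st,ce=cv2.connectedComponentsWithStats(m)
    for i in range(1,kk):
        if st[i][4]>150: print(nm,ce[i].round(1),st[i],onplane("top",ce[i],.07)[0].round(3))
# spools: top at 58 mm by tri of hand-read tops
for s,t in(((180+217/3,100+192/3),(130+(494-335)/2,180+26/2)),((180+166/3,100+370/3),(130+(656-335)/2,180+56/2))): print("spool",tri(s,t))
E
```

```text
left side core 160.0 tab 99.0 [ 10   0  25  35 503] lid centre [249.5 125.4] pred [243.3 128.2] circ [0.5514 0.2777] 0.1997 mean [0.5513 0.2888]
left top core 120.0 tab 123.0 [   0    0   35   35 1225] lid centre [153. 198.] pred [153.2 198.1] circ [0.5318 0.2729] 0.1407 mean [0.5315 0.2725]
left tri (array([0.54094689, 0.27289832, 0.08629007]), np.float64(0.02156200532071997))
mid side core 166.0 tab 99.5 [  0   0  35  35 737] lid centre [222.  191.7] pred [222.9 193.6] circ [ 0.4718 -0.026 ] 0.1618 mean [ 0.4742 -0.0258]
mid top core 117.0 tab 122.0 [   0    0   35   35 1225] lid centre [260. 216.] pred [260.8 216.7] circ [ 0.4794 -0.0322] 0.1378 mean [ 0.4791 -0.0317]
mid tri (array([ 0.47637208, -0.03175683,  0.08480858]), np.float64(0.0036922947521121196))
right side core 174.0 tab 161.0 [  7   8  21  18 264] lid centre [241.3 249.9] pred [241.9 250.3] circ [ 0.5303 -0.228 ] 0.0539 mean [ 0.5305 -0.2289]
right top core 115.0 tab 122.0 [   0    0   35   35 1225] lid centre [328. 197.] pred [328.7 197.5] circ [ 0.5338 -0.2285] 0.1429 mean [ 0.5335 -0.2281]
right tri (array([ 0.53193626, -0.22835541,  0.0787199 ]), np.float64(0.0029891925703386273))
green [112.1 215.7] [102 206  21  21 326] [0.482 0.388 0.07 ]
green [193.1 222.5] [183 213  21  21 327] [0.462 0.158 0.07 ]
green [124.4 247.2] [114 237  21  21 339] [0.393 0.349 0.07 ]
purple [162.2 241.5] [151 231  25  21 366] [0.409 0.244 0.07 ]
spool (array([0.55493402, 0.11479478, 0.05753066]), np.float64(0.01038547640654137))
spool (array([ 0.50932385, -0.12183486,  0.05333171]), np.float64(0.007624470066511398))
```

```bash
python3 - <<'E'
from h import *
S=cv2.imread("pics/side0.png");T=cv2.imread("pics/top0.png")
est={"left":(.531,.272),"mid":(.477,-.034),"right":(.532,-.230)}
vis=[]
for k,(x,y) in est.items():
    L={}
    for n,I in(("side",S),("top",T)):
        u,v=proj(n,[x,y,.079])[0].round().astype(int);h=24
        c=cv2.resize(I[v-h:v+h,u-h:u+h],None,fx=5,fy=5,interpolation=2)
        g=cv2.GaussianBlur(cv2.cvtColor(c,cv2.COLOR_BGR2GRAY),(0,0),3)
        if n=="top":
            g=cv2.createCLAHE(2,(2,2)).apply(g)
            C=cv2.HoughCircles(g,cv2.HOUGH_GRADIENT,1,15,param1=40,param2=8,minRadius=46,maxRadius=60)
            C=C[0][np.hypot(C[0][:,0]-5*h,C[0][:,1]-5*h)<30][:3];print(k,C.round(1).tolist())
            L[n]=(C[0][:2]+.5)/5-.5+[u-h,v-h]
            for q in C[:1]: cv2.circle(c,(int(q[0]),int(q[1])),int(q[2]),(0,0,255),1)
        else:
            best=None
            for th in range(130,190,3):
                kk,l,st,ce=cv2.connectedComponentsWithStats((g>th).astype(np.uint8))
                i=l[5*h,5*h]
                if i and st[i][2]<130 and st[i][3]<110 and st[i][2]>85: best=(th,st[i],l==i);break
            if best:
                co=max(cv2.findContours(best[2].astype(np.uint8),0,1)[0],key=len);e=cv2.fitEllipse(cv2.convexHull(co))
                print(k,n,best[0],np.round(e[0],1),np.round(e[1],1),e[2]);L[n]=(np.array(e[0])+.5)/5-.5+[u-h,v-h]
                cv2.ellipse(c,e,(0,0,255),1)
        vis.append(c)
    print(k,L,onplane("top",L["top"],.079).round(4), onplane("side",L["side"],.079).round(4) if "side" in L else"")
    if "side" in L: print("tri",tri(L["side"],L["top"]))
cv2.imwrite("pics/fit.png",np.vstack([np.hstack(vis[0::2]),np.hstack(vis[1::2])]))
E
```

```text
left [[120.5, 127.5, 47.20000076293945], [105.5, 129.5, 57.20000076293945], [110.5, 113.5, 56.099998474121094]]
left {'top': array([152.70000076, 199.10000038])} [[0.5282 0.2733 0.079 ]] 
mid [[116.5, 124.5, 50.099998474121094], [126.5, 136.5, 58.29999923706055], [120.5, 109.5, 58.29999923706055]]
mid {'top': array([259.89999962, 217.5       ])} [[ 0.4747 -0.0314  0.079 ]] 
right side 166 [123.8 115.6] [ 92.5 128.2] 59.152591705322266
right [[119.5, 131.5, 50.5], [121.5, 146.5, 59.400001525878906], [128.5, 119.5, 52.70000076293945]]
right {'side': array([242.36200409, 248.7289505 ]), 'top': array([328.5       , 198.89999962])} [[ 0.5278 -0.2292  0.079 ]] [[ 0.533  -0.2253  0.079 ]]
tri (array([ 0.53024779, -0.22818751,  0.08168428]), np.float64(0.005790584646758032))
```

View pics/fit.png

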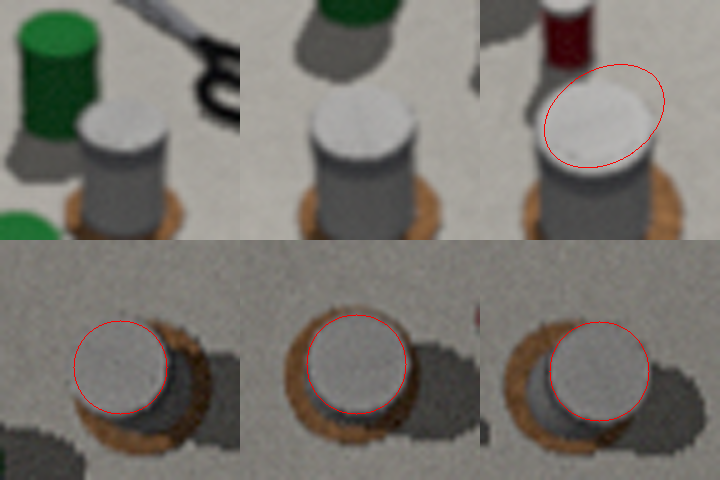

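The top-view circles sit on the lids. The side-view lid centres, read by eye in the 5x crops, are left (123,126), mid (122,123) and right (115,128). I triangulate those against the fitted circles.

```bash
python3 - <<'E'
from h import *
est={"left":(.531,.272),"mid":(.477,-.034),"right":(.532,-.230)}
r={"left":((123,126),(122,128)),"mid":((122,123),(116.5,124.5)),"right":((115,128),(119.5,131.5))}
for k,(x,y) in est.items():
    q=[(np.array(p)+.5)/5-.5+proj(n,[x,y,.079])[0].round()-24 for n,p in zip(("side","top"),r[k])]
    P,e=tri(*q);print(k,P.round(4),e.round(4),onplane("top",q[1],.079)[0].round(4))
E
```

```text
left [0.5296 0.2735 0.075 ] 0.0019 [0.5279 0.2724 0.079 ]
mid [ 0.4761 -0.0315  0.0738] 0.0017 [ 0.4747 -0.0314  0.079 ]
right [ 0.5286 -0.2301  0.0753] 0.0003 [ 0.5278 -0.2292  0.079 ]
```

Lid heights come out at about 75 mm, near the expected 79, so I have the positions: left (.529,.273), middle (.4755,-.0315), right (.528,-.2295). I'm moving above the left tin, turning with the base so joint 6 stays near mid-range.

The rows are not in the units I measure in: shifts go in shares of 80 cm and turns go in shares of 60 degrees. I convert before sending: 29.5 cm / 80 = 0.3688, -22.5 cm / 80 = -0.2813, -0.65 rad / 1.0472 = -0.6207.

Request:
servo_tool --pt "0.0313 -0.0238 0 -0.0525" --pt "0.0625 -0.0475 0 -0.105" --pt "0.0938 -0.0713 0 -0.1576" --pt "0.125 -0.095 0 -0.2101" --pt "0.1563 -0.1188 0 -0.2626" --pt "0.1875 -0.1425 -0.0063 -0.3151" --pt "0.2188 -0.1663 -0.0125 -0.3676" --pt "0.25 -0.19 -0.025 -0.4202" --pt "0.2813 -0.2138 -0.0375 -0.4727" --pt "0.3125 -0.2375 -0.0563 -0.5252" --pt "0.3438 -0.2613 -0.075 -0.5777" --pt "0.3625 -0.275 -0.0938 -0.6112" --pt "0.3688 -0.2813 -0.1125 -0.6207" --pt "0.3688 -0.2813 -0.1125 -0.6207" --pt "0.3688 -0.2813 -0.1125 -0.6207" --pt "0.3688 -0.2813 -0.1125 -0.6207" --claw 0 --force 30

```text
time: 1.43
ee_pos: [0.5289, 0.2732, 0.1421]
tcp_rot: [180.0, -0.0, 117.6]
wrist_force: [0.2, -0.2, -0.1]
opening: 0.0858
grasp_force: 0.0
```

```bash
python3 - <<'E'
from h import *
o=get_obs();print({k:np.round(v,3) for k,v in o.items()})
cv2.imwrite("pics/ab.png",np.hstack([camera("side")[60:210,180:340,::-1],camera("top")[150:300,90:250,::-1]]).repeat(2,0).repeat(2,1))
E
```

```text
{'time': np.float64(1.433), 'q': array([2.7312e+01, 1.0285e+01, 6.0910e+00, 8.5782e+01, 1.0000e-02,
       8.9702e+01]), 'qd': array([ 0.573, -0.658,  0.665, -0.125, -0.009,  0.001]), 'joint_efforts': array([-8.3800e-01, -5.6775e+01,  4.5856e+01, -4.9000e-02, -2.7000e-02,
       -1.0000e-03]), 'ee_pos': array([0.529, 0.273, 0.142]), 'tcp_rot': array([ 1.79976e+02, -1.00000e-02,  1.17610e+02]), 'wrist_force': array([ 0.197, -0.234, -0.055]), 'torque': array([ 0.044, -0.045,  0.006]), 'grasp_force': np.float64(0.0), 'opening': np.float64(0.086)}
```

View pics/ab.png

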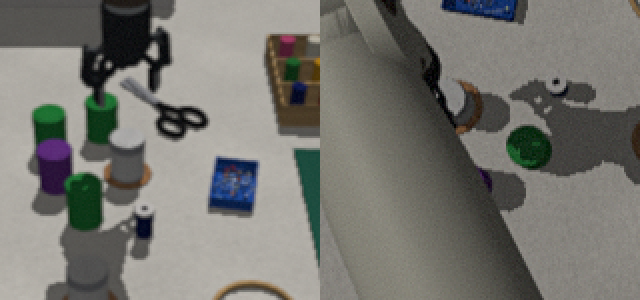

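The gripper hangs over the left tin: fingertips are at side px ~(229–260,100) and the lid is at (243,128). That matches, so I descend and grip.

Converted, -11.2 cm / 80 = -0.14, -10.5 cm / 80 = -0.1313.

Request:
servo_tool --pt "0 0 -0.025 0" --pt "0 0 -0.05 0" --pt "0 0 -0.075 0" --pt "0 0 -0.1 0" --pt "0 0 -0.1188 0" --pt "0 0 -0.1313 0" --pt "0 0 -0.14 0" --pt "0 0 -0.14 0" --pt "0 0 -0.14 0"

```text
time: 2.28
ee_pos: [0.5293, 0.273, 0.0301]
tcp_rot: [180.0, 0.0, 117.6]
wrist_force: [-0.0, 0.1, 0.6]
opening: 0.0851
grasp_force: 0.0
```

Request:
servo_tool --pt "0 0 0 0" --pt "0 0 0 0" --pt "0 0 0 0" --pt "0 0 0 0" --pt "0 0 0 0" --pt "0 0 0 0" --pt "0 0 0 0" --pt "0 0 0 0" --pt "0 0 0 0" --pt "0 0 0 0" --pt "0 0 0 0" --pt "0 0 0 0" --claw 1 --force 30

```text
time: 3.28
ee_pos: [0.5299, 0.273, 0.0305]
tcp_rot: [179.9, -0.0, 117.6]
wrist_force: [-0.8, 0.3, 6.8]
opening: 0.0575
grasp_force: 32.4
```

Gripped with an opening of 57.5 mm, which matches the tin. Lifting now, then holding still to weigh.

Converted, 7.5 cm / 80 = 0.0938, 7 cm / 80 = 0.0875.

Request:
servo_tool --pt "0 0 0.0063 0" --pt "0 0 0.0188 0" --pt "0 0 0.0375 0" --pt "0 0 0.0563 0" --pt "0 0 0.075 0" --pt "0 0 0.0875 0" --pt "0 0 0.0938 0" --pt "0 0 0.0938 0" --pt "0 0 0.0938 0" --pt "0 0 0.0938 0" --pt "0 0 0.0938 0" --pt "0 0 0.0938 0" --pt "0 0 0.0938 0" --pt "0 0 0.0938 0" --pt "0 0 0.0938 0" --pt "0 0 0.0938 0" --pt "0 0 0.0938 0"

```text
time: 4.7
ee_pos: [0.5292, 0.2727, 0.1043]
tcp_rot: [180.0, -0.0, 117.6]
wrist_force: [-0.3, -1.0, -3.5]
opening: 0.0579
grasp_force: 33.1
```

```bash
python3 - <<'E'
from h import *
o=get_obs();print({k:np.round(v,3) for k,v in o.items()})
F=[]
for i in range(6): camera("top");F.append(get_obs()["wrist_force"])
print(np.round(F,2)[:,2],np.mean(F,0))
E
```

```text
{'time': np.float64(4.7), 'q': array([2.7260e+01, 1.0522e+01, 2.1940e+00, 8.1668e+01, 1.0000e-03,
       8.9702e+01]), 'qd': array([ 0.016,  0.044,  0.197, -0.017,  0.08 , -0.057]), 'joint_efforts': array([-0.0000e+00, -6.0791e+01,  4.8892e+01,  2.0000e-03,  5.0000e-03,
        0.0000e+00]), 'ee_pos': array([0.529, 0.273, 0.104]), 'tcp_rot': array([ 1.79996e+02, -1.00000e-03,  1.17558e+02]), 'wrist_force': array([-0.263, -0.975, -3.46 ]), 'torque': array([-0.024, -0.006, -0.01 ]), 'grasp_force': np.float64(33.131), 'opening': np.float64(0.058)}
[-3.63 -3.74 -3.94 -3.67 -4.27 -4.41] [-0.44755961 -0.10292441 -3.9431346 ]
```

The left tin weighs about 3.9 N. Setting it back down and opening.

Converted, -7.4 cm / 80 = -0.0925, -1.5 cm / 80 = -0.0188.

Request:
servo_tool --pt "0 0 -0.0188 0" --pt "0 0 -0.0375 0" --pt "0 0 -0.0563 0" --pt "0 0 -0.0713 0" --pt "0 0 -0.0813 0" --pt "0 0 -0.0875 0" --pt "0 0 -0.09 0" --pt "0 0 -0.0925 0" --pt "0 0 -0.0925 0" --pt "0 0 -0.0925 0" --pt "0 0 -0.0925 0"

```text
time: 5.92
ee_pos: [0.5295, 0.2728, 0.0309]
tcp_rot: [179.9, -0.0, 117.6]
wrist_force: [-0.2, -0.1, -3.6]
opening: 0.0575
grasp_force: 33.2
```

Request:
servo_tool --pt "0 0 0 0" --pt "0 0 0 0" --pt "0 0 0 0" --pt "0 0 0 0" --pt "0 0 0 0" --pt "0 0 0 0" --pt "0 0 0 0" --pt "0 0 0 0" --pt "0 0 0 0" --claw 0

```text
time: 6.67
ee_pos: [0.5292, 0.2726, 0.0303]
tcp_rot: [-180.0, -0.0, 117.6]
wrist_force: [-0.1, 0.3, -0.3]
opening: 0.0854
grasp_force: 0.0
```

Released. Moving up and over to the middle tin.

Converted, -30.45 cm / 80 = -0.3806, -5.35 cm / 80 = -0.0669, -0.54 rad / 1.0472 = -0.5157.

Request:
servo_tool --pt "0 0 0.025 0" --pt "0 0 0.0625 0" --pt "0 0 0.1 0" --pt "0 0 0.1313 0" --pt "-0.0038 -0.0188 0.15 0" --pt "-0.0088 -0.05 0.15 -0.0477" --pt "-0.015 -0.0875 0.15 -0.0955" --pt "-0.0213 -0.125 0.15 -0.1528" --pt "-0.0288 -0.1625 0.15 -0.2101" --pt "-0.035 -0.2 0.15 -0.2674" --pt "-0.0413 -0.2375 0.15 -0.3247" --pt "-0.0488 -0.275 0.15 -0.382" --pt "-0.055 -0.3125 0.15 -0.4297" --pt "-0.0613 -0.35 0.15 -0.4775" --pt "-0.0663 -0.375 0.1438 -0.5157" --pt "-0.0669 -0.3806 0.1375 -0.5157" --pt "-0.0669 -0.3806 0.1375 -0.5157" --pt "-0.0669 -0.3806 0.1375 -0.5157"

```text
time: 8.17
ee_pos: [0.4756, -0.0315, 0.1401]
tcp_rot: [-180.0, -0.0, 86.6]
wrist_force: [0.2, -0.2, -0.7]
opening: 0.0852
grasp_force: 0.0
```

```bash
python3 - <<'E'
from h import *
t=camera("top");s=camera("side")
cv2.imwrite("pics/ab2.png",np.hstack([s[90:290,180:340,::-1],t[150:350,90:350,::-1]]).repeat(1,0))
E
```

```text
(no output)
```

View pics/ab2.png

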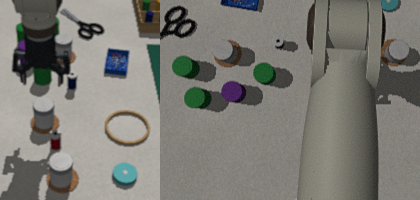

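The left tin is back upright on its coaster at top px (158,201), and the gripper is over the middle tin. Grasping.

Converted, -11 cm / 80 = -0.1375, -10.5 cm / 80 = -0.1313.

Request:
servo_tool --pt "0 0 -0.025 0" --pt "0 0 -0.05 0" --pt "0 0 -0.075 0" --pt "0 0 -0.1 0" --pt "0 0 -0.1188 0" --pt "0 0 -0.1313 0" --pt "0 0 -0.1375 0" --pt "0 0 -0.1375 0" --pt "0 0 -0.1375 0"

```text
time: 9.02
ee_pos: [0.4761, -0.0315, 0.0309]
tcp_rot: [180.0, -0.0, 86.7]
wrist_force: [0.0, -0.2, 0.9]
opening: 0.0855
grasp_force: 0.0
```

Request:
servo_tool --pt "0 0 0 0" --pt "0 0 0 0" --pt "0 0 0 0" --pt "0 0 0 0" --pt "0 0 0 0" --pt "0 0 0 0" --pt "0 0 0 0" --pt "0 0 0 0" --pt "0 0 0 0" --pt "0 0 0 0" --pt "0 0 0 0" --pt "0 0 0 0" --claw 1 --force 30

```text
time: 10.02
ee_pos: [0.4763, -0.0318, 0.0313]
tcp_rot: [179.9, -0.0, 86.6]
wrist_force: [0.4, 0.3, 5.8]
opening: 0.0576
grasp_force: 31.6
```

Converted, 7.5 cm / 80 = 0.0938, 7 cm / 80 = 0.0875.

Request:
servo_tool --pt "0 0 0.0063 0" --pt "0 0 0.0188 0" --pt "0 0 0.0375 0" --pt "0 0 0.0563 0" --pt "0 0 0.075 0" --pt "0 0 0.0875 0" --pt "0 0 0.0938 0" --pt "0 0 0.0938 0" --pt "0 0 0.0938 0" --pt "0 0 0.0938 0" --pt "0 0 0.0938 0" --pt "0 0 0.0938 0" --pt "0 0 0.0938 0" --pt "0 0 0.0938 0" --pt "0 0 0.0938 0" --pt "0 0 0.0938 0" --pt "0 0 0.0938 0"

```text
time: 11.43
ee_pos: [0.4756, -0.0318, 0.1053]
tcp_rot: [-180.0, 0.0, 86.6]
wrist_force: [-0.3, 0.7, -2.0]
opening: 0.0575
grasp_force: 32.5
```

```bash
python3 - <<'E'
from h import *
F=[]
for i in range(8): camera("top");F.append(get_obs()["wrist_force"])
print(np.round(F,2)[:,2],np.mean(F,0))
E
```

```text
[-0.97 -2.13 -1.71 -1.8  -2.16 -2.48 -1.49 -1.54] [-0.16523188 -0.18136142 -1.78516645]
```

The middle tin weighs about 1.8 N. Setting it back, then moving to the right tin.

Converted, -7.5 cm / 80 = -0.0938, -7.4 cm / 80 = -0.0925.

Request:
servo_tool --pt "0 0 -0.0188 0" --pt "0 0 -0.0375 0" --pt "0 0 -0.0563 0" --pt "0 0 -0.0713 0" --pt "0 0 -0.0813 0" --pt "0 0 -0.0875 0" --pt "0 0 -0.09 0" --pt "0 0 -0.0925 0" --pt "0 0 -0.0938 0" --pt "0 0 -0.0938 0" --pt "0 0 -0.0938 0"

```text
time: 12.75
ee_pos: [0.476, -0.0319, 0.0313]
tcp_rot: [179.9, 0.0, 86.6]
wrist_force: [-3.8, 0.9, 5.5]
opening: 0.0573
grasp_force: 33.1
```

Request:
servo_tool --pt "0 0 0 0" --pt "0 0 0 0" --pt "0 0 0 0" --pt "0 0 0 0" --pt "0 0 0 0" --pt "0 0 0 0" --pt "0 0 0 0" --pt "0 0 0 0" --pt "0 0 0 0" --claw 0

```text
time: 13.5
ee_pos: [0.4756, -0.0318, 0.0303]
tcp_rot: [-180.0, -0.0, 86.6]
wrist_force: [-0.4, 0.3, 0.2]
opening: 0.0855
grasp_force: 0.0
```

Converted, -19.8 cm / 80 = -0.2475, -19 cm / 80 = -0.2375, -0.35 rad / 1.0472 = -0.3342.

Request:
servo_tool --pt "0 0 0.025 0" --pt "0 0 0.0625 0" --pt "0 0 0.1 0" --pt "0 0 0.1313 0" --pt "0.0038 -0.0125 0.15 0" --pt "0.01 -0.0375 0.15 -0.0477" --pt "0.0188 -0.0688 0.15 -0.0955" --pt "0.0275 -0.1 0.15 -0.1432" --pt "0.0363 -0.1375 0.15 -0.191" --pt "0.0463 -0.175 0.15 -0.2387" --pt "0.0563 -0.2125 0.15 -0.2865" --pt "0.0638 -0.2375 0.1438 -0.3342" --pt "0.0656 -0.2475 0.1375 -0.3342" --pt "0.0656 -0.2475 0.1375 -0.3342" --pt "0.0656 -0.2475 0.1375 -0.3342"

```text
time: 14.75
ee_pos: [0.5276, -0.2294, 0.1397]
tcp_rot: [-179.9, -0.0, 66.6]
wrist_force: [-0.4, 1.2, -0.5]
opening: 0.0854
grasp_force: 0.0
```

```bash
python3 - <<'E'
from h import *
t=camera("top");s=camera("side")
cv2.imwrite("pics/ab3.png",np.hstack([s[90:290,180:340,::-1],t[150:350,90:350,::-1]]))
E
```

```text
(no output)
```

View pics/ab3.png

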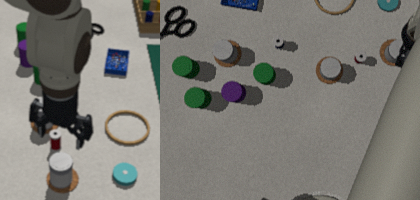

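The left and middle tins stand on their coasters (top px (158,201) and (261,218)), and the gripper is over the right one.

Converted, -11 cm / 80 = -0.1375, -10.5 cm / 80 = -0.1313.

Request:
servo_tool --pt "0 0 -0.025 0" --pt "0 0 -0.05 0" --pt "0 0 -0.075 0" --pt "0 0 -0.1 0" --pt "0 0 -0.1188 0" --pt "0 0 -0.1313 0" --pt "0 0 -0.1375 0" --pt "0 0 -0.1375 0" --pt "0 0 -0.1375 0"

```text
time: 15.6
ee_pos: [0.5285, -0.2296, 0.0312]
tcp_rot: [179.9, -0.0, 66.6]
wrist_force: [-0.1, -0.1, 0.1]
opening: 0.0855
grasp_force: 0.0
```

Request:
servo_tool --pt "0 0 0 0" --pt "0 0 0 0" --pt "0 0 0 0" --pt "0 0 0 0" --pt "0 0 0 0" --pt "0 0 0 0" --pt "0 0 0 0" --pt "0 0 0 0" --pt "0 0 0 0" --pt "0 0 0 0" --pt "0 0 0 0" --pt "0 0 0 0" --claw 1 --force 30

```text
time: 16.6
ee_pos: [0.5287, -0.2301, 0.0314]
tcp_rot: [179.9, -0.0, 66.6]
wrist_force: [-0.9, 0.6, 6.0]
opening: 0.0573
grasp_force: 32.2
```

Converted, 7.5 cm / 80 = 0.0938, 7 cm / 80 = 0.0875.

Request:
servo_tool --pt "0 0 0.0063 0" --pt "0 0 0.0188 0" --pt "0 0 0.0375 0" --pt "0 0 0.0563 0" --pt "0 0 0.075 0" --pt "0 0 0.0875 0" --pt "0 0 0.0938 0" --pt "0 0 0.0938 0" --pt "0 0 0.0938 0" --pt "0 0 0.0938 0" --pt "0 0 0.0938 0" --pt "0 0 0.0938 0" --pt "0 0 0.0938 0" --pt "0 0 0.0938 0" --pt "0 0 0.0938 0" --pt "0 0 0.0938 0" --pt "0 0 0.0938 0"

```text
time: 18.02
ee_pos: [0.5282, -0.2298, 0.1053]
tcp_rot: [180.0, 0.0, 66.6]
wrist_force: [-0.3, -0.6, -1.4]
opening: 0.0572
grasp_force: 32.3
```

```bash
python3 - <<'E'
from h import *
F=[]
for i in range(8): camera("top");F.append(get_obs()["wrist_force"])
print(np.round(F,2)[:,2],np.mean(F,0))
E
```

```text
[-0.85 -1.18 -0.91 -1.11 -1.18 -1.74 -1.   -1.73] [ 0.38667877 -0.1818186  -1.21340382]
```

The weights are about 3.9 N (left), 1.8 N (middle) and 1.2 N (right), so the left tin is clearly the heaviest. Setting the right one back and returning to the left.

Converted, -7.5 cm / 80 = -0.0938, -7.4 cm / 80 = -0.0925.

Request:
servo_tool --pt "0 0 -0.0188 0" --pt "0 0 -0.0375 0" --pt "0 0 -0.0563 0" --pt "0 0 -0.0713 0" --pt "0 0 -0.0813 0" --pt "0 0 -0.0875 0" --pt "0 0 -0.09 0" --pt "0 0 -0.0925 0" --pt "0 0 -0.0938 0" --pt "0 0 -0.0938 0" --pt "0 0 -0.0938 0"

```text
time: 19.33
ee_pos: [0.5286, -0.23, 0.0315]
tcp_rot: [179.9, 0.0, 66.6]
wrist_force: [-2.3, 1.1, 5.0]
opening: 0.0574
grasp_force: 32.4
```

Request:
servo_tool --pt "0 0 0 0" --pt "0 0 0 0" --pt "0 0 0 0" --pt "0 0 0 0" --pt "0 0 0 0" --pt "0 0 0 0" --pt "0 0 0 0" --pt "0 0 0 0" --pt "0 0 0 0" --claw 0

```text
time: 20.08
ee_pos: [0.5282, -0.2298, 0.0303]
tcp_rot: [180.0, 0.0, 66.6]
wrist_force: [0.7, 0.3, 0.4]
opening: 0.0853
grasp_force: 0.0
```

Converted, 50.25 cm / 80 = 0.6281, 49.5 cm / 80 = 0.6188, 0.89 rad / 1.0472 = 0.8499.

Request:
servo_tool --pt "0 0 0.025 0" --pt "0 0 0.0625 0" --pt "0 0 0.1 0" --pt "0 0 0.1375 0" --pt "0 0.025 0.1625 0.0286" --pt "0 0.0625 0.1625 0.0764" --pt "0 0.1063 0.1625 0.1432" --pt "0 0.15 0.1625 0.2005" --pt "0 0.1938 0.1625 0.2578" --pt "0 0.2375 0.1625 0.3247" --pt "0 0.2813 0.1625 0.382" --pt "0 0.325 0.1625 0.4393" --pt "0 0.3688 0.1625 0.4966" --pt "0 0.4125 0.1625 0.5539" --pt "0 0.4563 0.1625 0.6207" --pt "0 0.5 0.1625 0.678" --pt "0 0.5438 0.1625 0.7353" --pt "0 0.5875 0.1563 0.7926" --pt "0.0013 0.6188 0.15 0.8499" --pt "0.0013 0.6281 0.1375 0.8499"

```text
time: 21.75
ee_pos: [0.5292, 0.2763, 0.1405]
tcp_rot: [179.9, -0.0, 117.9]
wrist_force: [1.4, -0.5, 0.0]
opening: 0.0851
grasp_force: 0.0
```

Request:
servo_tool --pt "0 0 0 0" --pt "0 0 0 0" --pt "0 0 0 0"

```text
time: 22.0
ee_pos: [0.5293, 0.2715, 0.1406]
tcp_rot: [-180.0, 0.0, 117.5]
wrist_force: [-0.1, -0.1, -0.4]
opening: 0.0851
grasp_force: 0.0
```

```bash
python3 - <<'E'
from h import *
t=camera("top");s=camera("side");print(get_obs()["ee_pos"])
cv2.imwrite("pics/ab4.png",np.hstack([s[90:290,180:340,::-1],t[150:350,90:350,::-1]]))
E
```

```text
[0.5295393  0.27146618 0.14101426]
```

View pics/ab4.png

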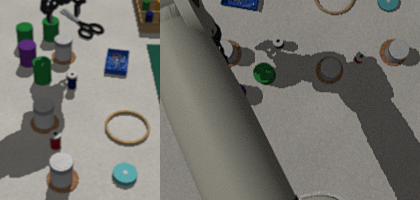

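All three tins stand on their coasters (right one at top px (328,200)). Grasping the left tin and lifting it so its underside is at 20 cm.

Converted, -11 cm / 80 = -0.1375, 0.15 cm / 80 = 0.0019.

Request:
servo_tool --pt "0 0.0019 -0.025 0" --pt "0 0.0019 -0.05 0" --pt "0 0.0019 -0.075 0" --pt "0 0.0019 -0.1 0" --pt "0 0.0019 -0.1188 0" --pt "0 0.0019 -0.1313 0" --pt "0 0.0019 -0.1375 0" --pt "0 0.0019 -0.1375 0" --pt "0 0.0019 -0.1375 0"

```text
time: 22.85
ee_pos: [0.5296, 0.274, 0.0312]
tcp_rot: [179.9, 0.0, 117.5]
wrist_force: [-1.0, 0.5, 1.4]
opening: 0.0855
grasp_force: 0.0
```

Request:
servo_tool --pt "0 0 0 0" --pt "0 0 0 0" --pt "0 0 0 0" --pt "0 0 0 0" --pt "0 0 0 0" --pt "0 0 0 0" --pt "0 0 0 0" --pt "0 0 0 0" --pt "0 0 0 0" --pt "0 0 0 0" --pt "0 0 0 0" --pt "0 0 0 0" --claw 1 --force 30

```text
time: 23.85
ee_pos: [0.5296, 0.2743, 0.0314]
tcp_rot: [179.9, 0.0, 117.6]
wrist_force: [-1.4, -1.1, 6.6]
opening: 0.0571
grasp_force: 31.7
```

Converted, 19.7 cm / 80 = 0.2463, 19.3 cm / 80 = 0.2413.

Request:
servo_tool --pt "0 0 0.0063 0" --pt "0 0 0.0188 0" --pt "0 0 0.0375 0" --pt "0 0 0.0625 0" --pt "0 0 0.0875 0" --pt "0 0 0.1125 0" --pt "0 0 0.1375 0" --pt "0 0 0.1625 0" --pt "0 0 0.1875 0" --pt "0 0 0.2125 0" --pt "0 0 0.2313 0" --pt "0 0 0.2413 0" --pt "0 0 0.2463 0" --pt "0 0 0.2463 0" --pt "0 0 0.2463 0" --pt "0 0 0.2463 0" --pt "0 0 0.2463 0" --pt "0 0 0.2463 0" --pt "0 0 0.2463 0" --pt "0 0 0.2463 0"

```text
time: 25.52
ee_pos: [0.5291, 0.2741, 0.227]
tcp_rot: [-180.0, 0.0, 117.6]
wrist_force: [-0.2, -0.3, -4.0]
opening: 0.0572
grasp_force: 33.2
```

Request:
servo_tool --pt "0 0 0 0" --pt "0 0 0 0" --pt "0 0 0 0" --pt "0 0 0 0" --pt "0 0 0 0" --pt "0 0 0 0"

```text
time: 26.02
ee_pos: [0.5292, 0.2742, 0.2273]
tcp_rot: [180.0, 0.0, 117.6]
wrist_force: [-0.3, -0.1, -3.8]
opening: 0.0573
grasp_force: 33.2
```

```bash
python3 - <<'E'
from h import *
F=[]
for i in range(8): s=camera("side");F.append(get_obs()["wrist_force"][2])
t=camera("top");o=get_obs();print(np.mean(F),o["ee_pos"],o["qd"].round(2))
cv2.imwrite("pics/end.png",np.hstack([s[20:290,150:340,::-1],t[20:290,90:380,::-1]]))
E
```

```text
-3.623290134044086 [0.52917221 0.27416222 0.22729903] [-0.07  0.05 -0.07  0.   -0.02  0.01]
```

View pics/end.png

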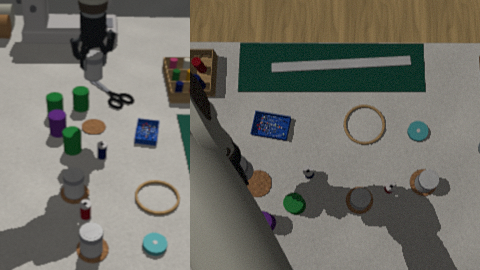

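The heaviest tin is held upright and still (side px ~(243,85)), the left coaster is empty, the other two tins are on theirs, and the bystanders are in place. Handing in.

```bash
python3 -c "
from workcell import *
print(job_done())"
```

```text
the job is handed in; nothing more can be done
None
```

The left tin was the heaviest, at about 0.39 kg against about 0.18 kg (middle) and 0.12 kg (right). I handed in holding it upright and still with its underside about 20 cm up and the other two tins back on their coasters; the hand-in call returned no verdict.

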